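# Turn the wash-up carousel to the blue jar

## Task

Turn the carousel of cleaning jars by gently pushing the orange posts on its rim with the fingertips, until the blue jar with the white lid stands at the front, lined up with the red arrow on the stand, and let it come to rest there. Do not touch or lift any of the jars, and leave the cup and the brush where they are.

Things in the scene. Friction and masses are not known exactly. Their poses are not given: they have to be found in the camera images.
- stand: Fixed black stand. Origin on the bench (z = 0) on the carousel's turning axis. A white tongue, 12 mm high, 60 mm wide, runs along its -x axis to 215 mm from the axis and bears a red arrow pointing at the axis: that side (stand's -x, roughly towards the robot, yawed up to 20 degrees) is the front. The posts sweep 10 mm above the tongue.
- carousel: Grey turntable, radius 112 mm (134 mm over the lugs that carry six orange posts), turns either way about the stand's axis; about 1 N at the rim turns it, and it stays where left. Origin on the axis at the disc's underside, z = 22 mm; disc top z = 34 mm. Four white wells (10 mm high, outer radius 33 mm) centred 65 mm from the axis, 90 degrees apart, hold one jar each.
- post0 (a point): Centre of the top of an orange upright post on the carousel's rim: 16 mm diameter, 125 mm from the axis, top 82 mm above the bench, 48 mm of it standing clear above the disc. All six are alike.
- post1 (a point): Centre of the top of an orange upright post on the carousel's rim: 16 mm diameter, 125 mm from the axis, top 82 mm above the bench, 48 mm of it standing clear above the disc. All six are alike.
- post2 (a point): Centre of the top of an orange upright post on the carousel's rim: 16 mm diameter, 125 mm from the axis, top 82 mm above the bench, 48 mm of it standing clear above the disc. All six are alike.
- post3 (a point): Centre of the top of an orange upright post on the carousel's rim: 16 mm diameter, 125 mm from the axis, top 82 mm above the bench, 48 mm of it standing clear above the disc. All six are alike.
- post4 (a point): Centre of the top of an orange upright post on the carousel's rim: 16 mm diameter, 125 mm from the axis, top 82 mm above the bench, 48 mm of it standing clear above the disc. All six are alike.
- post5 (a point): Centre of the top of an orange upright post on the carousel's rim: 16 mm diameter, 125 mm from the axis, top 82 mm above the bench, 48 mm of it standing clear above the disc. All six are alike.
- blue_jar: Loose all-blue jar with a white lid, 68 mm tall: the one wanted at the front; 54 mm diameter (46 mm at the lid), standing in one of the wells (any of the four), about 2 mm of play. Origin at the centre of its underside, 34 mm above the bench.
- amber_jar: Loose amber jar with a paper-coloured band and black lid, 70 mm tall, 54 mm diameter (46 mm at the lid), standing in one of the wells (any of the four), about 2 mm of play. Origin at the centre of its underside, 34 mm above the bench.
- green_jar: Loose green jar with a yellow lid, 62 mm tall, 54 mm diameter (46 mm at the lid), standing in one of the wells (any of the four), about 2 mm of play. Origin at the centre of its underside, 34 mm above the bench.
- white_jar: Loose white jar with a dark steel lid, 66 mm tall, 54 mm diameter (46 mm at the lid), standing in one of the wells (any of the four), about 2 mm of play. Origin at the centre of its underside, 34 mm above the bench.
- cup: Bystander: loose metal cup, 72 mm across the mouth, 80 mm tall, on the bench on one side of the stand. Origin at the centre of its underside.
- brush: Bystander: loose scrubbing brush with red back and yellow bristles, 120 x 50 mm, 40 mm high, on the bench on the other side of the stand. Origin at the centre of its underside.
Things that resemble listed ones, but are neither listed nor needed, are in the scene too. Leave any pink look-alike of the amber_jar alone.

How it is judged:
By the outcome, as a careful person would: the job done as asked, in the order asked, and still so for the second after the job is handed in, with the robot touching nothing.
It also fails if it takes over 51 s, if anything falls off the work surface, if the arm or the gripper's body presses on something with over 40 N, if the wrist force passes 120 N, or if a joint passes its speed limit or range.

## Robot

A 7-joint arm with a two-finger parallel gripper is mounted at the origin on the work surface. World frame = base frame: x ahead of the robot, y to its left, z up, the work surface at z = 0. Lengths are in mm, angles in rad, forces in N, time in s.
With the tool pointing down it reaches from about 400 to 875 mm from the base axis. Payload 19.3 kg.
Tool frame: the origin (TCP) lies midway between the tips of the shut fingers; the grasp point (between the pads) lies 19 mm behind it; x points along the fingers, z is the direction in which the jaws open and shut, and the axes are right-handed (so a half turn about x gives the same grasp; the last joint's range is limited). The gripper opens to 85 mm and grips with 20 to 120 N. Pads are 22 mm wide; open, the fingers measure 114 mm over their backs; the gripper's body (76 mm by 85 mm) begins 54 mm behind the grasp point. The pads swing forward as they close: fully open they stand 13 mm farther back than shut.
Start: joints at [1.164, 0.521, -0.036, 1.599, 0.021, 1.021, -0.113], TCP at [206.515, -589.887, 231.291] pointing down, gripper open.
Joint ranges: [-2.91, 2.91], [-0.3, 2.13], [-1.5, 1.42], [0.17, 2.43], [-1.26, 4.41], [0.16, 1.93], [-2.52, 2.52]. Speed limits (rad/s): [1.89, 1.89, 2.39, 2.39, 3.01, 3.01, 3.01].

## Interface

Orientations are given as a rotation vector (axis times angle).
In Python, from rig import r, viewer gives the robot as it stands.
- The arm moves only by the tool arm_command, never from a script. Its argument "increments" is a list of rows, each a list of 7 numbers: the opening, from -1 (shut) to 1 (fully open), then the shift along the tool's x, y, z in cm, then the turn, a rotation vector about the tool's x, y, z in degrees. A call has 1 to 20 rows; each row shifts and turns the commanded pose from where the row before left it, along the tool's axes as they then stand; what a row does not reach is not made up. A row lasts 1/8 s, in which the tool goes at most 62.5 mm and 10.7 degrees, less where a joint would pass 70% of its speed; a pose out of reach is approached as far as the arm can. A call with a gripper value outside its range is refused whole. The fingers move at their own pace and stop on an object; "force" is the grip in N (left out, the last holds). Time passes only in rows, so rows that do not move let the fingers close. It gives the time, the measured TCP pose, the force and the opening at its end, in the units of the state.
- r.sense(): the state, without advancing time (a new reading comes with each control period).
- viewer.read_camera(name): name is "side" or "top"; returns a dict with "color" (420x560x3 uint8, blue, green, red), "mtx" (3x3 intrinsics, pixels), "R" (3x3) and "t" (3): a world point X has camera coordinates R X + t. Camera axes: x right, y down, z forward; pixel columns grow to the right and rows downward; lengths in mm; the calibration is good to about 2 mm. A picture is of the moment at which its call begins. There is no depth.
- r.close_job(): hands the job in, once; it reports no verdict.
The state is a dict: "t": time; "joints": joint angles; "dq": joint speeds; "tau": joint torques, N m; "tcp_pos": TCP position; "orientation": TCP orientation; "force": force on the tool from outside, world axes, zero at the start; "torque": the same for the moment, N m; "gripper_width": finger opening in mm.
Only numpy, scipy, OpenCV 4.12 (cv2) and the standard library are available. Lean on these libraries where they do the work, as an engineer would, in place of code of your own. Each camera call takes 0.05 s, during which the arm holds its last target.

## Working session

There is one attempt and no reset: what is moved stays moved. The work goes in short steps, Python scripts to look and compute and a tool call to move; the robot and the scene stay as the last step left them, time stands still between calls to the robot, and variables do not carry over. Pictures are saved under pics/ and viewed, and the job is handed in when it is done.

Besides the shell and the picture viewer there is one more tool, called as name(argument=value, ...), one argument or row to a line, values as JSON. arm_command: Moves the arm, as the interface text tells. Its arguments: {"type":"object","properties":{"increments":{"type":"array"},"force":{"type":"number"}},"required":["increments"]}

```bash
mkdir -p pics; python3 - <<'E'
from rig import r, viewer
import cv2, numpy as np
s=r.sense(); print({k:np.round(v,3).tolist() for k,v in s.items()})
for n in("top","side"):
    c=viewer.read_camera(n); cv2.imwrite(f"pics/{n}0.png",cv2.resize(c["color"],None,fx=1.4,fy=1.4,interpolation=cv2.INTER_CUBIC))
    print(n,c["mtx"].tolist(),np.round(c["R"],4).tolist(),c["t"].tolist())
E
```

```text
{'t': 0.0, 'joints': [1.164, 0.522, -0.036, 1.6, 0.021, 1.021, -0.113], 'dq': [-0.001, 0.001, -0.001, -0.001, 0.001, -0.0, 0.001], 'tau': [-0.001, -92.711, 1.979, -36.993, 0.018, 0.008, -0.0], 'tcp_pos': [206.424, -589.593, 230.748], 'orientation': [0.958, 1.351, -0.957], 'force': [0.436, 0.154, 0.149], 'torque': [0.025, 0.02, -0.044], 'gripper_width': 85.218}
top [[402.935341458697, 0.0, 279.0069170254931], [0.0, 402.935341458697, 217.855168638735], [0.0, 0.0, 1.0]] [[-0.001, -0.9999, -0.0123], [-0.9987, 0.0016, -0.0504], [0.0504, 0.0123, -0.9987]] [67.64550434160832, 522.0202632532357, 1037.5336661247093]
side [[466.68595709509555, 0.0, 278.05301748762224], [0.0, 466.68595709509555, 202.6172884255439], [0.0, 0.0, 1.0]] [[-0.9865, -0.1638, 0.0079], [-0.1312, 0.7591, -0.6376], [0.0984, -0.63, -0.7704]] [522.2284554923876, 60.18423042237198, 1147.0147863357192]
```

View pics/top0.png

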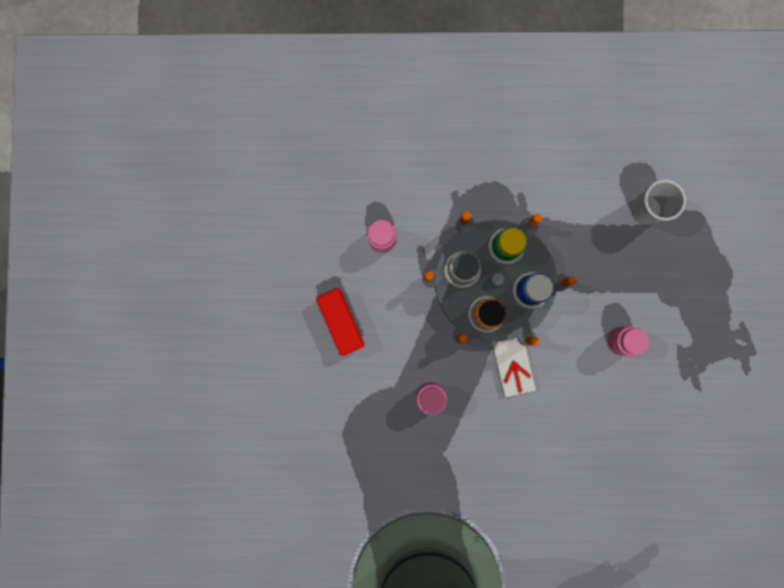

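View pics/side0.png

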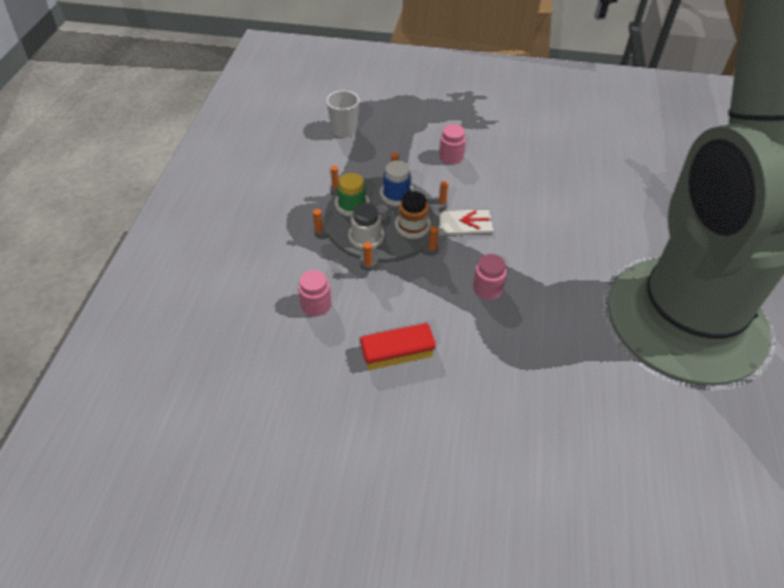

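The top view shows the hub at about (498,280), the posts at (466,216), (537,218), (569,281), (533,341), (462,338) and (429,276), the blue jar's lid at (538,289), and the arrow running from (520,391) to (514,360). I'll enlarge the carousel to read these more closely.

```bash
python3 - <<'E'
from rig import r, viewer
import cv2, numpy as np
c=viewer.read_camera("top"); im=c["color"][140:295,290:425]
cv2.imwrite("pics/topcrop.png",cv2.resize(im,None,fx=3.8,fy=3.8,interpolation=cv2.INTER_CUBIC))
c=viewer.read_camera("side"); im=c["color"][100:200,210:365]
cv2.imwrite("pics/sidecrop.png",cv2.resize(im,None,fx=5,fy=5,interpolation=cv2.INTER_CUBIC))
E
```

```text
(no output)
```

View pics/topcrop.png

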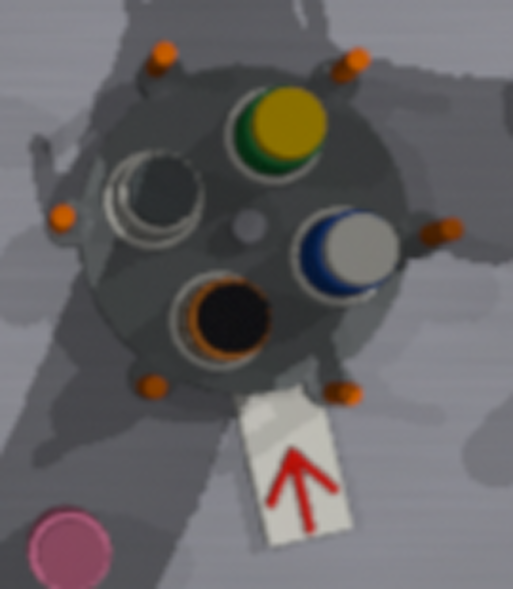

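View pics/sidecrop.png

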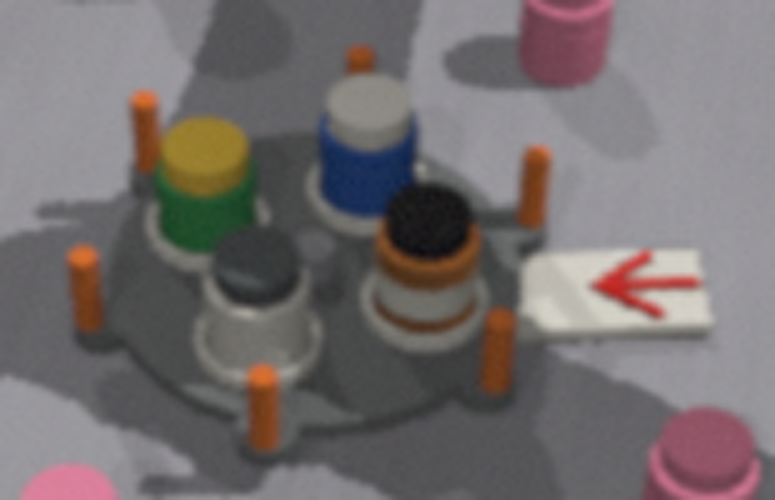

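```bash
cat > h.py <<'E'
import numpy as np
def unproj(c,u,v,z):
    d=c["R"].T@np.linalg.inv(c["mtx"])@np.array([u,v,1.]); o=-c["R"].T@np.asarray(c["t"])
    return (o+d*(z-o[2])/d[2])[:2]
E
python3 - <<'E'
from rig import r, viewer
import numpy as np
from h import *
from scipy.optimize import least_squares
c=viewer.read_camera("top"); s=viewer.read_camera("side")
P=lambda x,y,z: unproj(c,290+(x+.5)/3.8-.5,140+(y+.5)/3.8-.5,z)
S=lambda x,y,z: unproj(s,210+(x+.5)/5-.5,100+(y+.5)/5-.5,z)
posts=np.array([P(x,y,82) for x,y in [(165,52),(357,60),(452,229),(351,394),(153,386),(62,217)]])
sp=np.array([S(x,y,82) for x,y in [(85,255),(145,100),(361,53),(537,154),(499,317),(263,374)]])
for p in (posts,sp):
    f=least_squares(lambda q:np.hypot(*(p-q).T)-125,p.mean(0)); cen=f.x
    print(p.round(1).tolist(),cen.round(1),f.fun.round(1)); print(np.degrees(np.arctan2(*(p-cen).T[::-1])).round(1))
print("hub",P(250,226,36),S(318,250,36))
for nm,(x,y),(x2,y2),z in [("blue",(362,248),(369,97),102),("amber",(231,319),(430,208),104),("green",(289,122),(207,140),96),("white",(164,190),(258,254),100)]: 
    for q in(P(x,y,z),S(x2,y2,z)): print(nm,q.round(1),np.hypot(*(q-cen)).round(1),np.degrees(np.arctan2(*(q-cen)[::-1])).round(1))
for nm,a,b in [("arrow",P(292,450,12),P(310,530,12)),("arrowS",S(592,286,12),S(698,283,12))]: print(nm,a,b,np.degrees(np.arctan2(*(b-a)[::-1])))
e=(P(268,546,12)+P(352,526,12))/2; print("end",e,e-cen,np.degrees(np.arctan2(*(e-cen)[::-1])),np.hypot(*(e-cen)))
for n,x,y in [("pinkL",432,399),("pinkR",633,342),("pinkT",382,235)]: print(n,unproj(c,x/1.4,y/1.4,70).round())
print("cup",unproj(c,665/1.4,200/1.4,80).round(),"brush",unproj(c,340/1.4,322/1.4,40).round())
E
```

```text
[[677.0, -66.7], [671.4, -190.3], [561.9, -249.4], [456.5, -183.4], [461.7, -57.4], [570.2, 0.2]] [ 566.3 -124.5] [-0.1 -1.   0.  -0.4 -0.7 -0.2]
[  27.5  -32.   -92.  -151.8  147.3   88.2]
[[674.9, -69.1], [670.9, -192.3], [561.3, -252.0], [455.5, -185.6], [460.7, -61.4], [569.8, -2.9]] [ 565.4 -127.5] [-0.8 -1.1 -0.4 -0.7 -1.2 -0.3]
[  28.1  -31.6  -91.9 -152.1  147.7   87.9]
hub [ 568.58719902 -128.4692917 ] [ 566.29497979 -140.25710915]
blue [ 548.2 -186.7] 61.7 -106.2
blue [ 547.7 -192.5] 67.4 -105.2
amber [ 503.6 -103.9] 66.1 159.1
amber [ 503.4 -110.6] 64.2 164.7
green [ 629.  -143.2] 65.5 -13.9
green [ 627.4 -150.6] 66.3 -20.4
white [585.3 -63.2] 67.3 72.8
white [584.1 -66.7] 63.6 72.9
arrow [ 417.46992166 -159.70410198] [ 363.23840455 -171.27220728] -167.95872338285437
arrowS [ 417.49874183 -162.77972105] [ 360.20922894 -175.12922248] -167.83528903452762
end [ 359.18276706 -171.22115649] [-206.18092297  -43.7356334 ] -168.02379147448795 210.76854277933575
pinkL [355.  -6.]
pinkR [ 454. -357.]
pinkT [644.  81.]
cup [ 702. -415.] brush [490. 159.]
```

```bash
cat >> h.py <<'E'
from scipy.spatial.transform import Rotation as Ro
def rel(s,pos,rad):  # shift in tool axes (cm); yaw of tool z now; turn needed so tool z points at angle rad(deg)
    M=Ro.from_rotvec(s["orientation"]).as_matrix()
    zy=np.degrees(np.arctan2(M[1,2],M[0,2]))
    return (M.T@(np.array(pos)-s["tcp_pos"])/10).round(2), zy, M.round(3)
E
python3 - <<'E'
from rig import r
from h import *
s=r.sense()
C=np.array([566,-126]);a=np.radians(-92);R=126
p=C+R*np.array([np.cos(a),np.sin(a)])
print(p); 
for x in rel(s,[*p,231],0): print(x)
E
```

```text
[ 561.60266342 -251.9232442 ]
[ 2.000e-02  4.468e+01 -2.015e+01]
-70.70356928225192
[[-0.     0.944  0.33 ]
 [ 0.     0.33  -0.944]
 [-1.     0.    -0.   ]]
```

arm_command(
  increments=[
    [-0.2, 0, 2.8, -1.26, 0, 0, 0],
    [-0.2, 0, 2.8, -1.26, 0, 0, 0],
    [-0.2, 0, 2.8, -1.26, 0, 0, 0],
    [-0.2, 0, 2.8, -1.26, 0, 0, 0],
    [-0.2, 0, 2.8, -1.26, 0, 0, 0],
    [-0.2, 0, 2.8, -1.26, 0, 0, 0],
    [-0.2, 0, 2.8, -1.26, 0, 0, 0],
    [-0.2, 0, 2.8, -1.26, 0, 0, 0],
    [-0.2, 0, 2.8, -1.26, 0, 0, 0],
    [-0.2, 0, 2.8, -1.26, 0, 0, 0],
    [-0.2, 0, 2.8, -1.26, 0, 0, 0],
    [-0.2, 0, 2.8, -1.26, 0, 0, 0],
    [-0.2, 0, 2.8, -1.26, 0, 0, 0],
    [-0.2, 0, 2.8, -1.26, 0, 0, 0],
    [-0.2, 0, 2.8, -1.26, 0, 0, 0],
    [-0.2, 0, 2.8, -1.26, 0, 0, 0],
  ],
)

```text
t: 2.3
tcp_pos: [563.4, -250.9, 231.3]
orientation: [0.958, 1.35, -0.958]
force: [0.1, 0.1, -0.2]
gripper_width: 34.2
```

arm_command(
  increments=[
    [-0.2, 0, 0, 0, -8.6, 0, 0],
    [-0.2, 0, 0, 0, -8.6, 0, 0],
    [-0.2, 0, 0, 0, -8.6, 0, 0],
    [-0.2, 0, 0, 0, -8.6, 0, 0],
    [-0.2, 0, 0, 0, -8.6, 0, 0],
    [-0.2, 0, 0, 0, -8.6, 0, 0],
    [-0.2, 0, 0, 0, -8.6, 0, 0],
    [-0.2, 0, 0, 0, -8.6, 0, 0],
    [-0.2, 0, 0, 0, 0, 0, 0],
  ],
)

```text
t: 3.42
tcp_pos: [562.6, -251.8, 231.2]
orientation: [0.027, 1.571, -0.027]
force: [-0.2, -0.1, -1.0]
gripper_width: 34.4
```

```bash
python3 - <<'E'
from rig import r,viewer
from h import *
import cv2
s=r.sense();print(s["t"],s["tcp_pos"],s["gripper_width"],s["force"],s["joints"].__repr__())
for x in rel(s,[561.6,-252,231],0): print(x)
for n,sl in(("top",np.s_[140:295,290:425]),("side",np.s_[20:200,180:380])):
    c=viewer.read_camera(n); cv2.imwrite(f"pics/{n}1.png",cv2.resize(c["color"][sl],None,fx=3.3,fy=3.3,interpolation=cv2.INTER_CUBIC))
E
```

```text
3.425 [ 562.62832059 -251.7629495   231.1992764 ] 34.39810690844248 [-0.17387043 -0.13801927 -1.02142703] array([ 0.60676061,  0.53415916, -0.41586615,  1.60851846,  0.23909926,
        1.04977363,  0.08844014])
[ 0.02 -0.03 -0.1 ]
-1.9657180422769693
[[-0.     0.034  0.999]
 [ 0.     0.999 -0.034]
 [-1.     0.    -0.   ]]
```

View pics/side1.png

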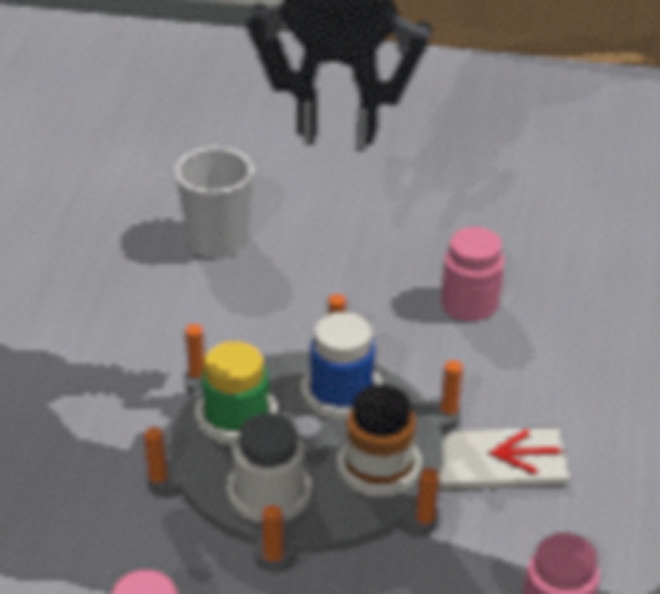

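View pics/top1.png

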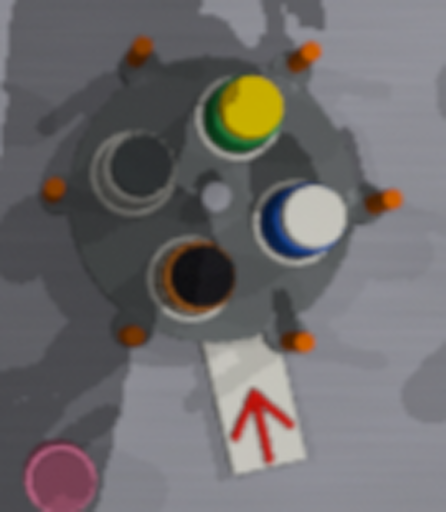

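The side view shows the fingers open above the target post, at about (337,300) in the crop, and both sides are clear. I'll descend to straddle the post.

arm_command(
  increments=[
    [-0.2, 1.5, 0, 0, 0, 0, 0],
    [-0.2, 1.5, 0, 0, 0, 0, 0],
    [-0.2, 1.5, 0, 0, 0, 0, 0],
    [-0.2, 1.5, 0, 0, 0, 0, 0],
    [-0.2, 1.5, 0, 0, 0, 0, 0],
    [-0.2, 1.5, 0, 0, 0, 0, 0],
    [-0.2, 1.5, 0, 0, 0, 0, 0],
    [-0.2, 1.5, 0, 0, 0, 0, 0],
    [-0.2, 1.3, 0, 0, 0, 0, 0],
  ],
)

```text
t: 4.65
tcp_pos: [562.7, -251.5, 97.3]
orientation: [0.026, 1.571, -0.026]
force: [-0.2, 0.4, 0.1]
gripper_width: 34.3
```

```bash
python3 - <<'E'
from rig import r,viewer
from h import *
import cv2
s=r.sense();print(s["t"],s["tcp_pos"],s["gripper_width"],s["force"])
for n,sl in(("top",np.s_[140:295,290:470]),("side",np.s_[20:200,180:380])):
    c=viewer.read_camera(n); cv2.imwrite(f"pics/{n}2.png",cv2.resize(c["color"][sl],None,fx=3.3,fy=3.3,interpolation=cv2.INTER_CUBIC))
E
```

```text
4.65 [ 562.65814918 -251.54563323   97.25094193] 34.29399009442296 [-0.16792945  0.37795896  0.12541883]
```

View pics/side2.png

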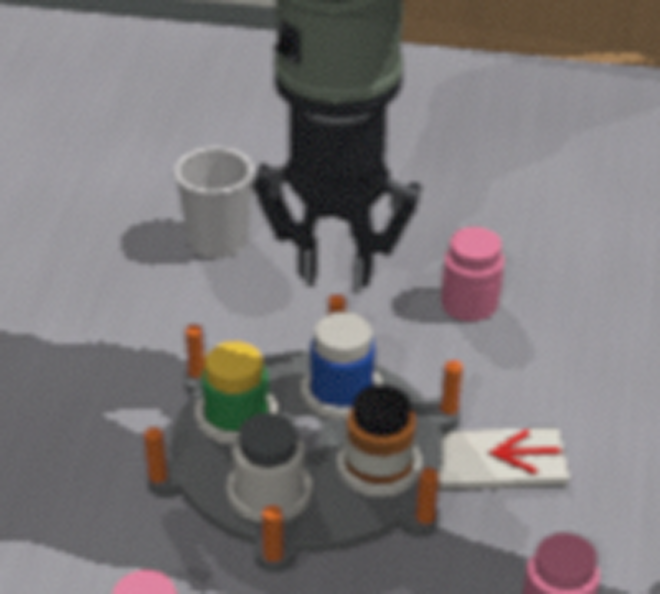

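View pics/top2.png

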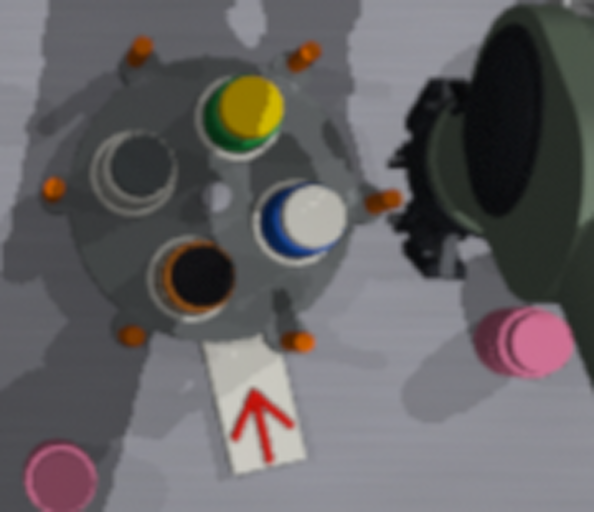

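The post, at (390,198) in the top crop, lies between the fingertips. I'll go down to about z 57.

arm_command(
  increments=[
    [-0.2, 0.8, 0, 0, 0, 0, 0],
    [-0.2, 0.8, 0, 0, 0, 0, 0],
    [-0.2, 0.8, 0, 0, 0, 0, 0],
    [-0.2, 0.8, 0, 0, 0, 0, 0],
    [-0.2, 0.8, 0, 0, 0, 0, 0],
    [-0.2, 0, 0, 0, 0, 0, 0],
  ],
)

```text
t: 5.5
tcp_pos: [562.4, -251.4, 57.6]
orientation: [0.026, 1.572, -0.026]
force: [0.0, 0.5, -0.0]
gripper_width: 34.3
```

```bash
python3 - <<'E'
from rig import r,viewer
from h import *
import cv2
s=r.sense();print(s["t"],s["tcp_pos"],s["gripper_width"],s["force"])
for n,sl in(("side",np.s_[60:160,200:360]),):
    c=viewer.read_camera(n); cv2.imwrite(f"pics/{n}3.png",cv2.resize(c["color"][sl],None,fx=4.5,fy=4.5,interpolation=cv2.INTER_CUBIC))
E
```

```text
5.5 [ 562.40056132 -251.39922058   57.5837545 ] 34.263224247002846 [ 0.03555189  0.53088905 -0.03159208]
```

View pics/side3.png

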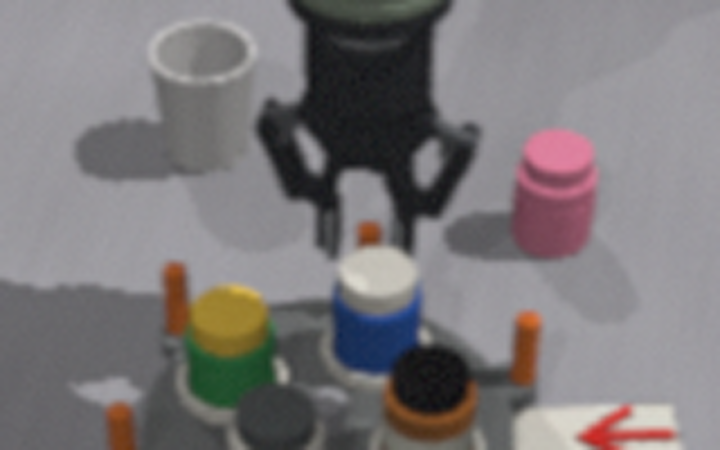

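arm_command(
  increments=[
    [-0.2, 0, 0.01, -0.44, 2, 0, 0],
    [-0.2, 0, 0.01, -0.44, 2, 0, 0],
    [-0.2, 0, 0.01, -0.44, 2, 0, 0],
    [-0.2, 0, 0.01, -0.44, 2, 0, 0],
    [-0.2, 0, 0.01, -0.44, 2, 0, 0],
    [-0.2, 0, 0.01, -0.44, 2, 0, 0],
    [-0.2, 0, 0.01, -0.44, 2, 0, 0],
    [-0.2, 0, 0.01, -0.44, 2, 0, 0],
    [-0.2, 0, 0.01, -0.44, 2, 0, 0],
    [-0.2, 0, 0.01, -0.44, 2, 0, 0],
    [-0.2, 0, 0.01, -0.44, 2, 0, 0],
    [-0.2, 0, 0.01, -0.44, 2, 0, 0],
    [-0.2, 0, 0.01, -0.44, 2, 0, 0],
    [-0.2, 0, 0.01, -0.44, 2, 0, 0],
  ],
)

```text
t: 7.3
tcp_pos: [503.9, -234.4, 58.3]
orientation: [0.411, 1.531, -0.411]
force: [0.4, 0.1, -1.6]
gripper_width: 34.1
```

```bash
cat > look.py <<'E'
import sys
from rig import r,viewer
from h import *
import cv2
k=sys.argv[1]
s=r.sense();p=np.array(s["tcp_pos"])[:2]-[566,-126]
print(s["t"],s["tcp_pos"],s["gripper_width"],s["force"],"polar",np.hypot(*p),np.degrees(np.arctan2(p[1],p[0])),rel(s,[0,0,0],0)[1])
for n,sl in(("top",np.s_[140:295,290:470]),("side",np.s_[60:200,200:380])):
    c=viewer.read_camera(n); cv2.imwrite(f"pics/{n}{k}.png",cv2.resize(c["color"][sl],None,fx=4,fy=4,interpolation=cv2.INTER_CUBIC))
E
python3 look.py 4
```

```text
7.3 [ 503.92659751 -234.39545293   58.32716295] 34.137075885272 [ 0.42349752  0.11781714 -1.56725709] polar 124.91069414594878 -119.7979068231662 -30.03827802414441
```

View pics/top4.png

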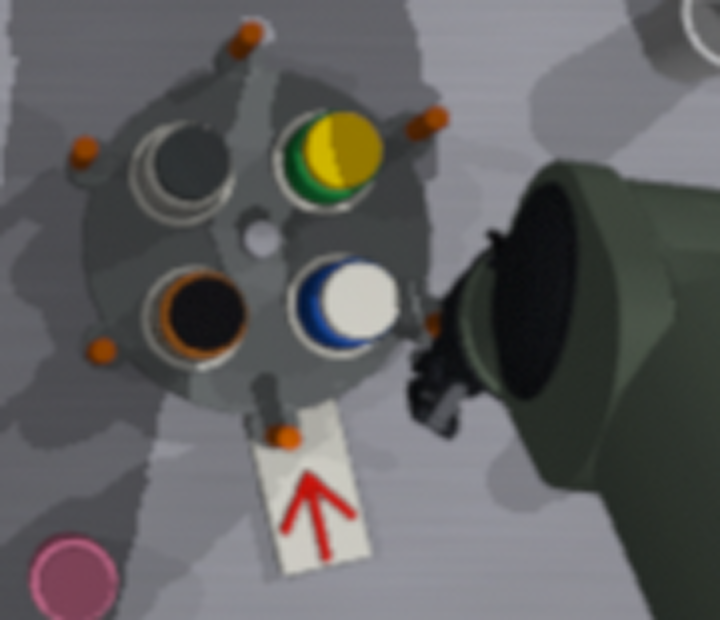

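View pics/side4.png

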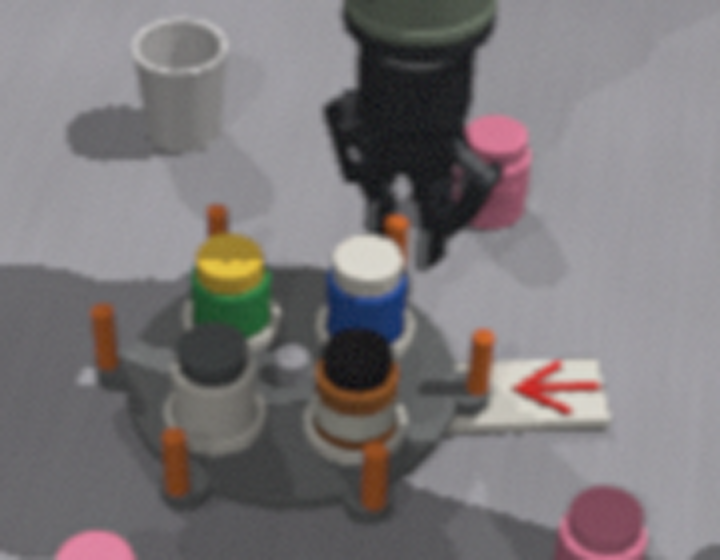

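The carousel follows the push, and the jars are undisturbed. The front-most post is now at (287,437) in the top crop. I'll continue.

arm_command(
  increments=[
    [-0.2, 0, 0.01, -0.44, 2, 0, 0],
    [-0.2, 0, 0.01, -0.44, 2, 0, 0],
    [-0.2, 0, 0.01, -0.44, 2, 0, 0],
    [-0.2, 0, 0.01, -0.44, 2, 0, 0],
    [-0.2, 0, 0.01, -0.44, 2, 0, 0],
    [-0.2, 0, 0.01, -0.44, 2, 0, 0],
    [-0.2, 0, 0.01, -0.44, 2, 0, 0],
    [-0.2, 0, 0.01, -0.44, 2, 0, 0],
    [-0.2, 0, 0.01, -0.44, 2, 0, 0],
    [-0.2, 0, 0.01, -0.44, 2, 0, 0],
    [-0.2, 0, 0.01, -0.44, 2, 0, 0],
    [-0.2, 0, 0.01, -0.44, 2, 0, 0],
    [-0.2, 0, 0.01, -0.33, 1.5, 0, 0],
    [-0.2, 0, 0, -0.22, 1, 0, 0],
    [-0.2, 0, 0, -0.11, 0.5, 0, 0],
    [-0.2, 0, 0, 0, 0, 0, 0],
  ],
)

```text
t: 9.4
tcp_pos: [461.6, -193.8, 58.3]
orientation: [0.774, 1.429, -0.774]
force: [-0.5, -0.5, 0.1]
gripper_width: 34.2
```

```bash
python3 look.py 5
```

```text
9.4 [ 461.60766106 -193.78357066   58.28714028] 34.21039006099139 [-0.49928221 -0.49410813  0.0626545 ] polar 124.46836096436981 -147.00370885052064 -56.89849127717579
```

View pics/top5.png

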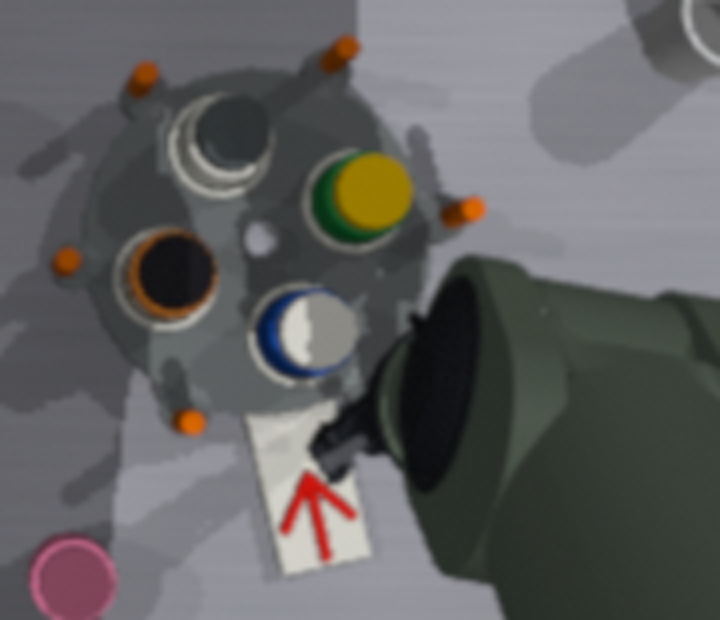

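View pics/side5.png

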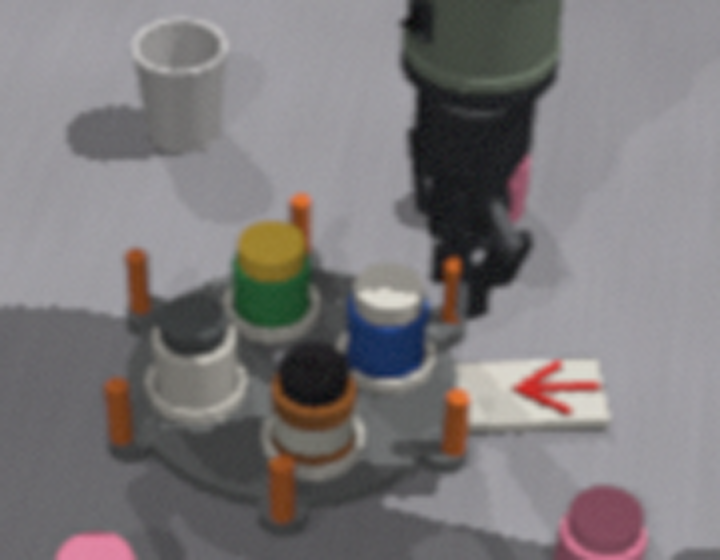

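```bash
cat > ang.py <<'E'
from rig import viewer
from h import *
from scipy.optimize import least_squares
c=viewer.read_camera("top"); s=viewer.read_camera("side")
def mk(cam,x0,y0,f): return lambda x,y,z: unproj(cam,x0+(x+.5)/f-.5,y0+(y+.5)/f-.5,z)
def ana(nm,P,posts,lids,front):
    p=np.array([P(x,y,82) for x,y in posts])
    cen=least_squares(lambda q:np.hypot(*(p-q).T)-124.5,p.mean(0)).x
    a=lambda q: np.degrees(np.arctan2(*(q-cen)[::-1]))
    print(nm,"cen",cen.round(1),"posts",np.array([a(q) for q in p]).round(1))
    print("  lids",[(n,a(P(x,y,z)).round(1),np.hypot(*(P(x,y,z)-cen)).round(1)) for n,(x,y),z in lids])
    t,b=[P(x,y,12) for x,y in front]; print("  front dir",np.degrees(np.arctan2(*(b-t)[::-1])).round(1),"angle to tail",a(b).round(1), a(t).round(1))
E
python3 - <<'E'
from ang import *
T0=mk(c,290,140,3.8);S0=mk(s,210,100,5);T=mk(c,290,140,4);S=mk(s,200,60,4)
ana("T start",T0,[(165,52),(357,60),(452,229),(351,394),(153,386),(62,217)],[("b",(362,248),102),("a",(231,319),104),("g",(289,122),96),("w",(164,190),100),("bw",(348,256),44),("aw",(220,320),44),("gw",(276,134),44),("ww",(153,199),44)],[(292,450),(310,530)])
ana("S start",S0,[(85,255),(145,100),(361,53),(537,154),(499,317),(263,374)],[("b",(369,97),102),("a",(430,208),104),("g",(207,140),96),("w",(258,254),100)],[(592,286),(698,283)])
ana("T now",T,[(146,74),(345,46),(471,208),(192,423),(67,259)],[("b",(319,332),102),("a",(174,271),104),("g",(374,189),96),("w",(234,134),100),("bw",(304,334),44),("aw",(166,278),44),("gw",(356,200),44),("ww",(220,144),44)],[(308,475),(327,561)])
ana("S now",S,[(119,385),(137,256),(301,201),(453,264),(457,396),(283,462)],[("b",(388,287),102),("a",(315,372),104),("g",(273,242),96),("w",(195,326),100)],[(514,389),(601,386)])
E
```

```text
T start cen [ 566.3 -124.5] posts [  27.5  -32.   -92.  -151.8  147.3   88.2]
  lids [('b', np.float64(-106.2), np.float64(64.9)), ('a', np.float64(161.8), np.float64(65.9)), ('g', np.float64(-16.7), np.float64(65.4)), ('w', np.float64(72.8), np.float64(64.2)), ('bw', np.float64(-105.5), np.float64(70.0)), ('aw', np.float64(163.6), np.float64(63.7)), ('gw', np.float64(-18.0), np.float64(66.5)), ('ww', np.float64(72.3), np.float64(64.9))]
  front dir -168.0 angle to tail -167.0 -166.7
S start cen [ 565.4 -127.5] posts [  28.1  -31.6  -91.9 -152.1  147.7   87.9]
  lids [('b', np.float64(-105.2), np.float64(67.4)), ('a', np.float64(164.7), np.float64(64.2)), ('g', np.float64(-20.4), np.float64(66.2)), ('w', np.float64(72.9), np.float64(63.6))]
  front dir -167.8 angle to tail -166.9 -166.6
T now cen [ 566.3 -124.2] posts [ 37.  -22.3 -82.6 157.2  96.8]
  lids [('b', np.float64(-157.4), np.float64(65.4)), ('a', np.float64(111.5), np.float64(65.5)), ('g', np.float64(-66.8), np.float64(65.7)), ('w', np.float64(22.1), np.float64(63.4)), ('bw', np.float64(-154.8), np.float64(65.7)), ('aw', np.float64(112.1), np.float64(63.4)), ('gw', np.float64(-67.6), np.float64(66.9)), ('ww', np.float64(21.2), np.float64(65.9))]
  front dir -168.2 angle to tail -167.0 -166.5
S now cen [ 565.6 -126.8] posts [  37.5  -22.4  -83.1 -141.9  157.1   97.4]
  lids [('b', np.float64(-158.6), np.float64(63.8)), ('a', np.float64(111.8), np.float64(69.5)), ('g', np.float64(-69.0), np.float64(65.3)), ('w', np.float64(29.6), np.float64(65.6))]
  front dir -167.3 angle to tail -166.7 -166.5
```

arm_command(
  increments=[
    [-0.2, 0, 0, -0.22, 1, 0, 0],
    [-0.2, 0, 0.01, -0.33, 1.5, 0, 0],
    [-0.2, 0, 0.01, -0.33, 1.5, 0, 0],
    [-0.2, 0, 0.01, -0.33, 1.5, 0, 0],
    [-0.2, 0, 0, -0.33, 1.5, 0, 0],
    [-0.2, 0, 0, -0.26, 1.2, 0, 0],
    [-0.2, 0, 0, -0.2, 0.9, 0, 0],
    [-0.2, 0, 0, -0.11, 0.5, 0, 0],
    [-0.2, 0, 0, 0, 0, 0, 0],
    [-0.2, 0, 0, 0, 0, 0, 0],
  ],
)

```text
t: 10.85
tcp_pos: [451.7, -175.3, 58.3]
orientation: [0.902, 1.376, -0.902]
force: [-0.2, 0.4, 0.3]
gripper_width: 34.3
```

```bash
python3 look.py 6
```

```text
10.85 [ 451.65668748 -175.28714968   58.27535116] 34.31180013497272 [-0.17221175  0.38370339  0.27504197] polar 124.5135183116252 -156.68176799743372 -66.49778737817421
```

View pics/top6.png

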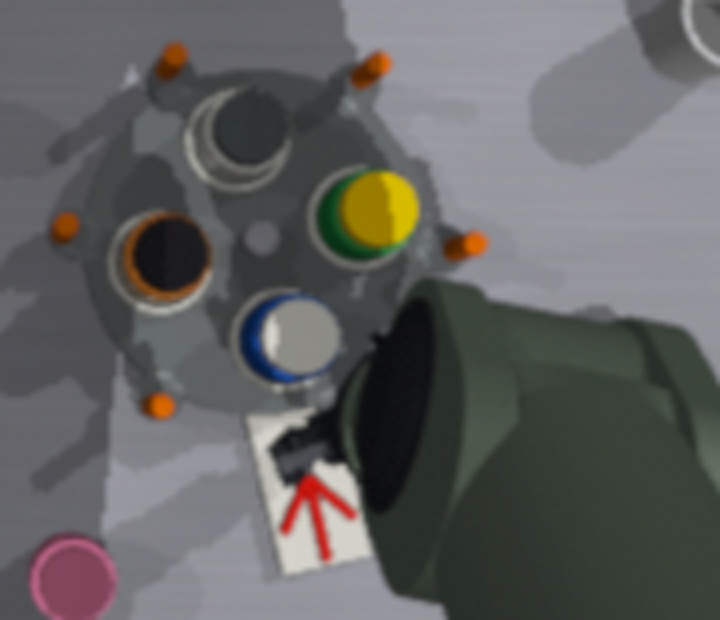

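View pics/side6.png

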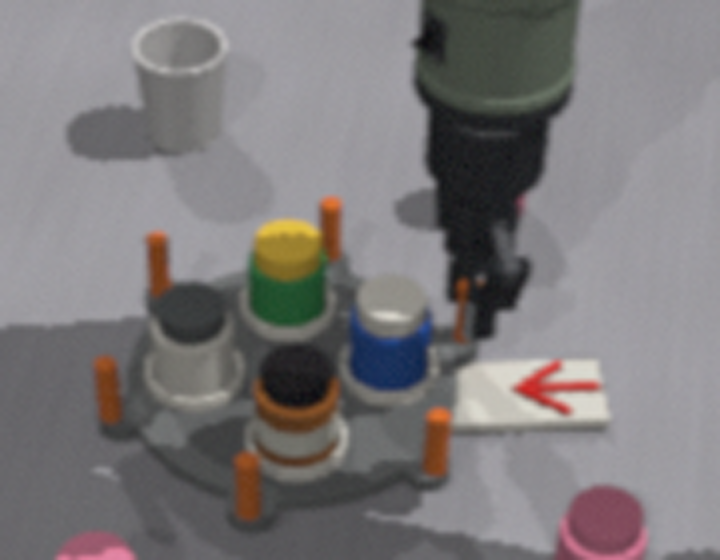

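```bash
python3 - <<'E'
from ang import *
T=mk(c,290,140,4);S=mk(s,200,60,4)
ana("T now",T,[(175,53),(379,64),(474,242),(161,405),(66,226)],[("b",(301,337),102),("a",(172,254),104),("g",(380,208),96),("w",(251,127),100),("bw",(287,338),44),("aw",(160,262),44),("gw",(361,216),44),("ww",(239,139),44)],[(308,475),(327,561)])
ana("S now",S,[(107,365),(157,241),(331,206),(438,417),(247,462)],[("b",(392,296),102),("a",(296,373),104),("g",(290,238),96),("w",(192,312),100)],[(514,389),(601,386)])
E
```

```text
T now cen [ 567.1 -124.2] posts [ 27.1 -33.2 -92.7 147.4  87.9]
  lids [('b', np.float64(-167.4), np.float64(65.8)), ('a', np.float64(103.3), np.float64(63.8)), ('g', np.float64(-78.0), np.float64(65.3)), ('w', np.float64(12.4), np.float64(63.6)), ('bw', np.float64(-164.7), np.float64(65.1)), ('aw', np.float64(103.0), np.float64(64.2)), ('gw', np.float64(-77.4), np.float64(66.4)), ('ww', np.float64(10.5), np.float64(64.9))]
  front dir -168.2 angle to tail -167.0 -166.6
S now cen [ 565.2 -124.6] posts [ 27.2 -32.5 -92.8 147.5  87.2]
  lids [('b', np.float64(-164.6), np.float64(65.1)), ('a', np.float64(102.1), np.float64(66.7)), ('g', np.float64(-79.1), np.float64(70.4)), ('w', np.float64(15.9), np.float64(64.5))]
  front dir -167.3 angle to tail -166.1 -165.6
```

The blue jar is at about -167° and the front direction is about -167°. I'll centre the fingers around the post without touching it, then lift straight up.

arm_command(
  increments=[
    [-0.2, 0, 0, 0.2, 0, 0, 0],
    [-0.2, 0, 0, 0.3, 0, 0, 0],
    [-0.2, 0, 0, 0.3, 0, 0, 0],
    [-0.2, 0, 0, 0, 0, 0, 0],
    [-0.2, -0.5, 0, 0, 0, 0, 0],
    [-0.2, -0.8, 0, 0, 0, 0, 0],
    [-0.2, -1, 0, 0, 0, 0, 0],
    [-0.2, -1, 0, 0, 0, 0, 0],
    [-0.2, -1.5, 0, 0, 0, 0, 0],
    [-0.2, -2, 0, 0, 0, 0, 0],
    [-0.2, -2, 0, 0, 0, 0, 0],
    [-0.2, -2, 0, 0, 0, 0, 0],
    [-0.2, -2, 0, 0, 0, 0, 0],
    [-0.2, -2, 0, 0, 0, 0, 0],
    [-0.2, -2, -2, 0, 0, 0, 0],
    [-0.2, 0, -3, 0, 0, 0, 0],
    [-0.2, 0, -3, 2, 0, 0, 0],
    [-0.2, 0, -3, 2, 0, 0, 0],
    [-0.2, 0, -3, 2, 0, 0, 0],
    [-0.2, 0, 0, 0, 0, 0, 0],
  ],
)

```text
t: 13.55
tcp_pos: [348.9, -295.2, 227.1]
orientation: [0.904, 1.374, -0.905]
force: [0.2, 0.5, -1.0]
gripper_width: 34.4
```

```bash
python3 look.py 7
```

```text
13.55 [ 348.90600068 -295.17872426  227.0677434 ] 34.414399850639356 [ 0.23436389  0.46246724 -1.00664434] polar 275.2294411583947 -142.07114533487416 -66.7153065002318
```

View pics/top7.png

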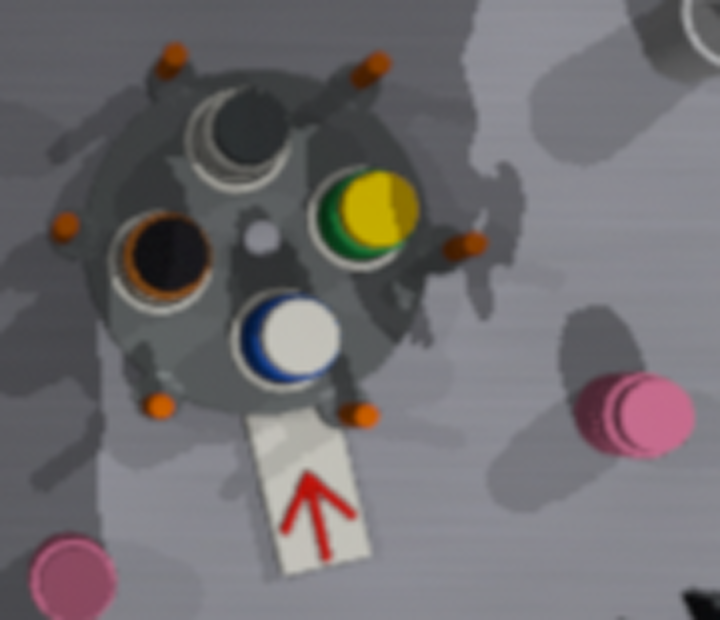

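View pics/side7.png

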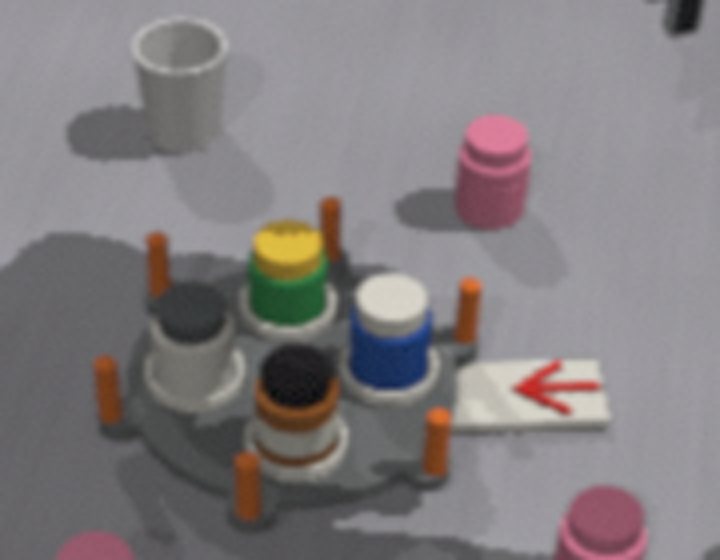

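After release nothing has moved. The posts read the same as before, and the sixth is now visible at (364,415). I'll do a final angle check with all six posts.

```bash
python3 - <<'E'
from ang import *
T=mk(c,290,140,4);S=mk(s,200,60,4)
ana("T",T,[(175,53),(379,64),(474,243),(364,415),(161,405),(66,226)],[("b",(301,337),102),("a",(172,254),104),("g",(380,209),96),("w",(251,127),100)],[(308,475),(327,561)])
ana("S",S,[(107,365),(157,241),(331,206),(470,287),(438,417),(247,462)],[("b",(392,295),102),("a",(296,373),104),("g",(290,242),96),("w",(192,308),100)],[(514,389),(601,386)])
E
```

```text
T cen [ 567.3 -124.1] posts [  27.1  -33.3  -93.  -153.2  147.5   87.9]
  lids [('b', np.float64(-167.3), np.float64(65.9)), ('a', np.float64(103.4), np.float64(63.8)), ('g', np.float64(-78.7), np.float64(65.2)), ('w', np.float64(12.4), np.float64(63.5))]
  front dir -168.2 angle to tail -167.0 -166.6
S cen [ 565.2 -124.6] posts [  27.2  -32.5  -92.8 -152.6  147.5   87.2]
  lids [('b', np.float64(-163.7), np.float64(65.3)), ('a', np.float64(102.1), np.float64(66.7)), ('g', np.float64(-79.1), np.float64(66.4)), ('w', np.float64(12.6), np.float64(64.3))]
  front dir -167.3 angle to tail -166.1 -165.6
```

```bash
python3 - <<'E'
from rig import r
print(r.close_job(), r.sense()["t"])
E
```

```text
the job is handed in; nothing more can be done
the job is handed in; nothing more can be done
```

The blue jar with the white lid now stands at the front, lined up with the red arrow. The job was handed in at about 14 s, with the arm clear of everything.

I lowered the part-open fingers either side of one orange post. I then pushed it gently along its arc, turning the carousel about 61° clockwise seen from above. After that I centred the fingers clear of the post, lifted straight up and moved away.

**Alignment:** the four jar lids together put the blue well at about -167.5° in the top view and -167.0° in the side view. The front direction, from the arrow and tongue, is between about -166° and -168°. That is alignment to about 1°.

**One reading disagreed:** the side view put the blue lid alone at -163.7°, while the top view gave -167.3°. The other three side-view lids agreed with the post angles, so I took this as error in picking the lid's centre, or the jar's play in its well.

**Disturbance:** the posts read the same before and after the fingers withdrew. Measured wrist forces stayed under 2 N at every reading. The cup, jars and the pink look-alikes in view looked undisturbed in the last pictures. I did not look at the brush again after the start, but the arm never went near it.

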